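Draw the drilling jig's slide plate home and pin it

ROBOT

A 6-joint arm with a two-finger parallel gripper is mounted at the origin on a cart in front of the work surface, level with it; the furniture and walls round the work are solid. World frame = base frame: x ahead of the robot, y to its left, z up, the work surface at z = 0. Lengths are in m, angles in rad, forces in N, time in s.
With the tool pointing down it reaches from about 0.325 to 0.775 m from the base axis. Payload 5.5 kg.
Tool frame: the origin (TCP) lies at the very end of the fingers, on their centre line; the grasp point (between the pads) lies 19 mm behind it; z points along the fingers, y is the line along which they close (so a half turn about z gives the same grasp; the last joint's range is limited). The gripper opens to 88 mm and grips with 3 to 60 N. Pads are 20 mm wide; open, the fingers measure 115 mm over their backs; the gripper's body (75 mm by 178 mm) begins 61 mm behind the grasp point.
Start: joints at [1.177, 0.091, 1.231, -0, 1.82, -0.057], TCP at [0.198, 0.566, 0.223] pointing down, gripper open.
Joint ranges: [-2.87, 2.87], [-0.86, 2.18], [0.17, 2.46], [-1.51, 4.65], [0.06, 2.69], [-2.65, 2.65]. Speed limits (rad/s): [2.57, 2.57, 3.01, 3.14, 3.14, 3.14].

INTERFACE

Orientations are given as [roll, pitch, yaw] about the fixed x, y, z axes, in that order (R = Rz(yaw) Ry(pitch) Rx(roll)).
In Python, from rig import robot gives the robot as it stands.
- The arm moves only by the tool move_arm, never from a script. Its argument "series" is a list that holds one entry, the list of rows, each a list of 5 numbers: the closure, from -1 (fully open) to 1 (shut), then the shift along the tool's x, y, z in mm, then the turn about the tool's z in rad. In form: [[[claw, x, y, z, spin], ...]]. A call has 1 to 5 rows; each row is the pose to reach, as a shift and turn from the pose commanded when the call began, along the tool's axes at that moment; what a row does not reach only later rows make up. A row lasts 1/12 s, in which the tool goes at most 41.7 mm and 7.16 degrees, less where a joint would pass 70% of its speed; a pose out of reach is approached as far as the arm can. A call with a gripper value outside its range is refused whole. The fingers move at their own pace and stop on an object; "force" is the grip in N (left out, the last holds). Time passes only in rows, so rows that repeat a pose let the fingers close. It gives the time, the measured TCP pose, the force, the opening and the grip force at its end, in the units of the state.
- robot.observe(): the state, without advancing time (a new reading comes with each control period).
- robot.grab_frame(name): name is "side" or "top"; returns (picture, depth): 420x560x3 uint8, red, green, blue; 420x560 float32, m along the optical axis (not along the pixel's ray), 0 where there is no reading.
- robot.get_calibration(name): a dict with "intrinsics" (3x3 intrinsics, pixels), "rvec" (rotation vector, rad) and "tvec" (3), from world to camera coordinates, as OpenCV has them. Camera axes: x right, y down, z forward; pixel columns grow to the right and rows downward; lengths in m; the calibration is good to about 2 mm. A picture is of the moment at which its call begins. get_calibration takes no time and is no camera call.
- robot.sign_off(): hands the job in; it is judged then, once.
Trained networks look in the newest picture that a camera, given by its name, has taken for a name from the list of things; names that differ only in an ending like _2 or _b are one class to them, and where a whole thing is asked for, a point or a joint stands for the part that bears it (a point fixed in the world has none). Each returns a list of dicts, best first, with "confidence" (0 to 1); they miss things now and then, are a little off and sometimes report something else, mostly with a low value. They report only what shows in the picture. A call takes as long as a camera call. They do not tell look-alikes from the thing itself.
- robot.recognise(thing, camera): "position" ([column, row] in pixels, amid what is visible of it).
- robot.masks_of(thing, camera): "pixels" (420x560 bool, what is visible of it) and "position" ([column, row] in pixels, amid what is visible of it).
- robot.landmark_of(thing, camera): "position" ([column, row] in pixels: a listed point, or the origin of a listed thing).
The state is a dict: "time_s": time; "qpos": joint angles; "qd": joint speeds; "joint_torque": joint torques, N m; "position": TCP position; "tool_rot": TCP orientation; "ft_force": force on the tool from outside, world axes, zero at the start; "wrist_torque": the same for the moment, N m; "gripper_width": finger opening in m; "gripper_force": force on a finger pad.
Only numpy, scipy, OpenCV 4.12 (cv2) and the standard library are available. Lean on these libraries where they do the work, as an engineer would, in place of code of your own. Each camera call takes 0.05 s, during which the arm holds its last target. There are 200 camera calls.

TASK

Press down with the fingertips on top of the steel slide plate of the drilling jig, no harder than is needed to grip it, and drag it back by friction until it is fully home against the front fence. Then take the locating pin from its wooden block, lower it gently through the hole in the plate into the jig until its collar rests flat on the plate, and let go. Leave the other things on the bench where they are.

Things in the scene. Friction and masses are not known exactly. Their poses are not given: they have to be found in the camera images.
- jig: Fixed drilling jig, 250 x 140 mm, at a varying place and yaw. Origin: centre of underside; own x runs from the front fence (x -125 to -113 mm, 45 mm high) to the grey drill bridge (x 15 to 95 mm, top 60 mm, bushing 65 mm). Bed 25 mm thick; side rails 45 mm high at y = +-52 to +-70 mm; the slide plate runs between them. Marks if fingers bear on jig or plate with over 25 N or the pin with over 40 N.
- slide_plate (a joint): Gap in m from the flat steel slide plate (150 x 102 x 8 mm) to the fence: 0 = home, grows along jig +x (starts 0.022 to 0.042, travel 0.05). No edge can be gripped. Shims under it vary unseen: its top is 33 to 45 mm above the bench, rigid; feel for it. Guides resist with about 6 N: press with 12 to 18 N on its centre line, some 55 mm behind its front edge (jig x = gap - 58 mm), and drag.
- pin_hole (a point): Centre of the mouth of the pin hole in the jig's bed (25 mm above the bench, under the plate), 85 mm in front of the jig's origin. The hole is 15 mm wide, open down to the bench; a 16 mm hole in the plate, 28 mm behind the plate's front edge, comes over it only when the plate is home.
- pin_block: Light wooden block 60 x 60 x 40 mm, fixed on the bench, left or right of the jig, with a 15 mm hole in its middle in which the pin stands. Origin: centre of its underside.
- pin: Steel locating pin, 76 mm long, about 70 g, upright in the block at the start. Origin: centre of its lower end; own z up. Shank 11 mm thick from 0 to 31 mm (lowest 6 mm a cone down to 4 mm), collar 23 mm wide from 31 to 36 mm, round grip 16 mm thick from 37 to 76 mm: take it there from above. Seated, its collar lies on the plate and its origin is 2 to 14 mm above the bench.
- glue_tin: Bystander: white tin, 67 mm wide, 59 mm high. Origin: underside.
- oil_can: Bystander: white oil can with a red spout, 173 mm high. Origin: underside.
- bin_green: Bystander: small green parts bin, 68 x 91 x 42 mm. Origin: underside.
- tape_roll: Bystander: roll of tape lying flat, 102 mm wide, 24 mm high. Origin: underside.
- brass_hammer: Bystander: small hammer lying on the bench, 203 mm long. Origin: underside.
- black_bottle: Bystander: small bottle with a black cap, 34 mm wide, 86 mm high. Origin: underside.
Things that resemble listed ones, but are neither listed nor needed, are in the scene too. Leave any orange or purple look-alike of the pin alone.

How it is judged:
By the outcome, as a careful person would: the job done as asked, in the order asked, and still so for the second after the job is handed in, with the robot touching nothing.
It also fails if it takes over 58 s, if anything falls off the work surface, if the arm or the gripper's body presses on something with over 40 N, if the wrist force passes 120 N, or if a joint passes its speed limit or range.

## Working session

There is one attempt and no reset: what is moved stays moved. The work goes in short steps, Python scripts to look and compute and a tool call to move; the robot and the scene stay as the last step left them, time stands still between calls to the robot, and variables do not carry over. Pictures are saved under pics/ and viewed, at most 10 in all, crops included, and the job is handed in when it is done.

Besides the shell and the picture viewer there is one more tool, called after "Emit:" as name([rows], argument=value, ...), one row to a line, values as JSON. move_arm: Moves the arm, as the interface text tells. Its arguments: {"type":"object","properties":{"series":{"type":"array","items":{"type":"array","items":{"type":"array","items":{"type":"number"}}}},"force":{"type":"number"}},"required":["series"]}

```bash
mkdir -p pics; ls
cat > h.py <<'E'
import numpy as np, cv2
from rig import robot
def cal(n):
    c=robot.get_calibration(n); R=cv2.Rodrigues(np.array(c["rvec"],float))[0]
    return np.array(c["intrinsics"]),R,np.array(c["tvec"],float).ravel()
def px2w(n,uv,z=None,d=None):
    K,R,t=cal(n); r=np.linalg.inv(K)@np.array([uv[0],uv[1],1.]); o=-R.T@t; w=R.T@r
    s=d if d is not None else (z-o[2])/w[2]
    return o+s*w
def cloud(n,depth):
    K,R,t=cal(n); v,u=np.indices(depth.shape); r=np.stack([u,v,np.ones_like(u)],-1)@np.linalg.inv(K).T
    return (r*depth[...,None]-t)@R
def w2px(n,p):
    K,R,t=cal(n); q=K@(R@np.array(p)+t); return q[:2]/q[2]
def save(n,im): cv2.imwrite("pics/"+n,im[...,::-1])
E
python3 - <<'E'
from h import *
for n in("top","side"):
    im,d=robot.grab_frame(n); save(n+"1.png",im); np.savez(n+"1.npz",im=im,d=d)
    K,R,t=cal(n); print(n,(-R.T@t).round(3),K[0,0],R[2].round(2))
    C=cloud(n,d)
    for th in("jig","slide_plate","pin_hole","pin_block","pin"):
        for r in robot.landmark_of(th,n)[:3]:
            p=np.array(r["position"]);print(th,p.round(1),round(r["confidence"],2),C[int(p[1]),int(p[0])].round(3))
print(robot.observe())
E
```

```text
pics
top [ 0.449 -0.027  1.485] 526.4511665204369 [ 0.08 -0.02 -1.  ]
jig [241.2 207. ] 0.73 [0.586 0.031 0.037]Traceback (most recent call last):
  File "<stdin>", line 7, in <module>
ValueError: it knows: bin_green, black_bottle, brass_hammer, glue_tin, jig, oil_can, pin, pin_block, pin_hole, tape_roll
```

Run:
```python
from h import *
for n in("top","side"):
    im,d=robot.grab_frame(n); save(n+"1.png",im); np.savez(n+"1.npz",im=im,d=d)
    K,R,t=cal(n); print(n,(-R.T@t).round(3),K[0,0],R[2].round(2))
    C=cloud(n,d)
    for th in("jig","pin_hole","pin_block","pin"):
        for r in robot.landmark_of(th,n)[:3]:
            p=np.array(r["position"]);print(th,p.round(1),round(r["confidence"],2),C[int(p[1]),int(p[0])].round(3))
print(robot.observe())
```

```text
top [ 0.449 -0.027  1.485] 526.4511665204369 [ 0.08 -0.02 -1.  ]
jig [243.8 210.4] 0.62 [0.578 0.025 0.03 ]
pin_hole [235.3 237.3] 0.76 [0.504 0.049 0.029]
pin_hole [154.3 163.9] 0.64 [0.718 0.276 0.006]
pin_hole [142.5 260.2] 0.38 [0.445 0.299 0.052]
pin_block [140.8 260.7] 0.92 [0.445 0.3   0.069]
pin [185.1 281.4] 0.7 [0.385 0.19  0.005]
pin [160. 210.] 0.68 [0.584 0.259 0.007]
pin [142.2 261.9] 0.58 [0.442 0.298 0.055]
side [0.301 0.88  0.844] 441.77445838156484 [ 0.2  -0.74 -0.64]
jig [263.8 229.4] 0.74 [0.575 0.057 0.036]
jig [312.7 173.2] 0.69 [ 0.51  -0.245  0.026]
pin_hole [289.7 236. ] 0.67 [0.506 0.046 0.019]
pin_hole [283.5 326. ] 0.28 [0.44  0.339 0.042]
pin_block [283.1 325.1] 0.69 [0.44  0.337 0.041]
pin_block [263.4 232.1] 0.6 [0.572 0.067 0.034]
pin [324.4 284.3] 0.74 [0.383 0.17  0.005]
pin [282.2 323. ] 0.71 [0.444 0.331 0.039]
pin [235.6 286.3] 0.46 [ 0.591  0.234 -0.001]
{'time_s': 0.6, 'qpos': array([ 1.17729900e+00,  9.10892028e-02,  1.23065014e+00, -2.32229195e-05,
        1.81979021e+00, -5.66970092e-02]), 'qd': array([-7.65530164e-05,  4.17643957e-04, -2.58188233e-04, -3.14181807e-04,
       -3.85268995e-04, -2.23656504e-03]), 'joint_torque': array([-3.18543207e-04, -4.45882058e+01, -4.06276774e+01,  6.96283299e-02,
        1.92027865e-02, -3.29434783e-05]), 'position': array([0.19830069, 0.56631633, 0.22266586]), 'tool_rot': array([3.14153093e+00, 2.60459454e-05, 2.80478661e+00]), 'ft_force': array([-0.25328667, -0.14724298, -0.22646494]), 'wrist_torque': array([ 0.04500407, -0.00563801,  0.02359846]), 'gripper_force': 0.0, 'gripper_width': 0.08765498399850394}
```

View pics/top1.png

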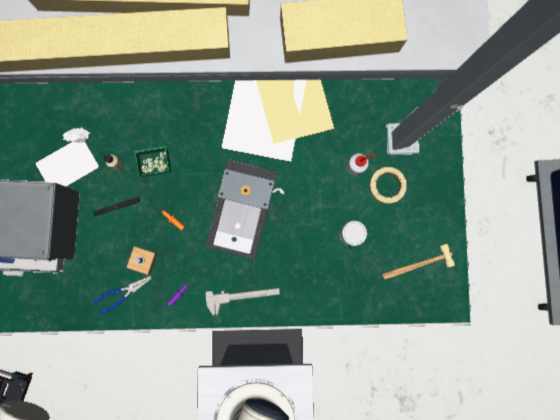

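View pics/side1.png

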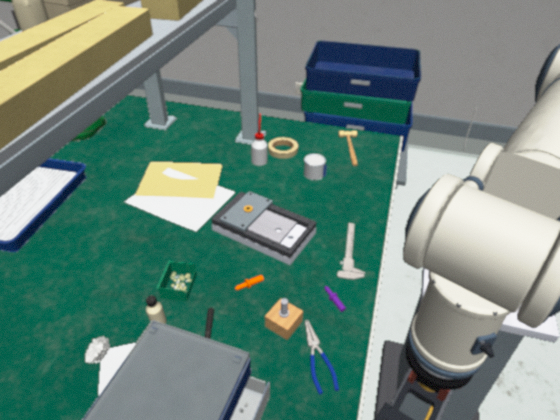

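The top view shows the jig at about (242,208) with its front fence towards the robot and the plate hole at (235,239). The pin stands in its block at (141,261). The purple and orange look-alikes lie at (178,294) and (172,219), and the side view agrees. Next I refine the jig pose and the pin.

Run:
```python
from h import *
for n in("top","side"):
    D=np.load(n+"1.npz");d=D["d"];C=cloud(n,d)
    robot.grab_frame(n)
    for th in("jig","pin_block","pin"):
        for m in robot.masks_of(th,n)[:4]:
            M=m["pixels"];P=C[M&(d>0)];
            print(n,th,round(m["confidence"],2),np.round(m["position"]),M.sum(),"z95",np.percentile(P[:,2],[5,50,98]).round(3))
            if th!="jig":
                top=P[P[:,2]>P[:,2].max()-.008];print("  topmean",top.mean(0).round(4),len(top))
            elif n=="top" :
                u=np.argwhere(M)[:,::-1].astype(np.float32)
                w=np.array([px2w(n,q,z=.045)[:2] for q in u],np.float32)
                r=cv2.minAreaRect(w*1000);print("  rect",np.round(r[0],1),np.round(r[1],1),r[2])
                # high-z grid
im=np.load("top1.npz")["im"][150:270,190:290]; im2=np.load("side1.npz")["im"][185:265,205:325]
save("crop1.png",np.hstack([cv2.resize(im,(375,450),interpolation=cv2.INTER_CUBIC),cv2.resize(im2,(425,450),interpolation=cv2.INTER_CUBIC)]))
```

```text
top jig 0.62 [242. 208.] 4660 z95 [0.023 0.043 0.064]Traceback (most recent call last):
  File "<stdin>", line 13, in <module>
  File "h.py", line 7, in px2w
    K,R,t=cal(n); r=np.linalg.inv(K)@np.array([uv[0],uv[1],1.]); o=-R.T@t; w=R.T@r
          ~~~^^^
  File "h.py", line 4, in cal
    c=robot.get_calibration(n); R=cv2.Rodrigues(np.array(c["rvec"],float))[0]
ValueError: time passes only in moves, steps and waits
```

```bash
sed -i 's/^def cal(n):/from functools import lru_cache\n@lru_cache\ndef cal(n):/' h.py
cat > fit.py <<'E'
from h import *
from scipy.optimize import minimize
def boxes():
    return [(-125,-113,-70,70,0,45),(-125,125,-70,-52,0,45),(-125,125,52,70,0,45),(-125,125,-70,70,0,25),(15,95,-70,70,0,60)]
def render(n,p,S=4):
    K,R,t=cal(n);x,y,a=p;im=np.zeros((420*S,560*S),np.uint8)
    for b in boxes():
        c=np.array([[X,Y,Z] for X in b[:2] for Y in b[2:4] for Z in b[4:]])/1000
        w=np.c_[x+np.cos(a)*c[:,0]-np.sin(a)*c[:,1],y+np.sin(a)*c[:,0]+np.cos(a)*c[:,1],c[:,2]]
        q=(K@(w@R.T+t).T).T;q=q[:,:2]/q[:,2:]
        cv2.fillConvexPoly(im,cv2.convexHull(np.round((q+.5)*S).astype(np.int32)),255)
    return cv2.resize(im,(560,420),interpolation=cv2.INTER_AREA)/255.
def fit(masks,p0):
    f=lambda p:sum(np.abs(render(n,(p[0]/1000,p[1]/1000,p[2]/100))-m).sum() for n,m in masks.items())
    x0=np.array([p0[0]*1000,p0[1]*1000,p0[2]*100])
    r=minimize(f,x0,method="Nelder-Mead",options=dict(initial_simplex=np.array([x0,x0+[8,0,0],x0+[0,8,0],x0+[0,0,6]]),xatol=.1,fatol=.5))
    return r.x/[1000,1000,100],r.fun
E
python3 - <<'E'
from fit import *
ms={}
for n in("top","side"):
    D=np.load(n+"1.npz");d=D["d"];C=cloud(n,d)
    robot.grab_frame(n)
    for th in("jig","pin_block","pin"):
        for m in robot.masks_of(th,n)[:4]:
            M=m["pixels"];P=C[M&(d>0)];
            print(n,th,round(m["confidence"],2),np.round(m["position"]),M.sum(),"z",np.percentile(P[:,2],[5,50,98]).round(3))
            if th!="jig":
                top=P[P[:,2]>P[:,2].max()-.008];print("  topmean",top.mean(0).round(4),len(top))
            elif n not in ms and abs(m["position"][0]-(242 if n=="top" else 264))<15: ms[n]=M
np.savez("ms.npz",**ms)
for k in (["top"],["side"],["top","side"]): 
    if all(i in ms for i in k):
        p,f=fit({i:ms[i] for i in k},(.58,.028,-.2)); print(k,p.round(4),f)
im=np.load("top1.npz")["im"][150:270,190:290]; im2=np.load("side1.npz")["im"][185:265,205:325]
save("crop1.png",np.hstack([cv2.resize(im,(375,450),interpolation=cv2.INTER_CUBIC),cv2.resize(im2,(425,450),interpolation=cv2.INTER_CUBIC)]))
E
```

```text
top jig 0.87 [245. 209.] 4651 z [0.023 0.043 0.064]
top jig 0.3 [351. 235.] 571 z [0.004 0.055 0.062]
top pin_block 0.58 [141. 263.] 529 z [0.004 0.039 0.047]
  topmean [0.4443 0.3109 0.0852] 4
top pin 0.72 [351. 234.] 541 z [0.011 0.055 0.062]
  topmean [ 0.507  -0.2773  0.0604] 84
top pin 0.55 [174. 220.] 135 z [0.01  0.016 0.025]
  topmean [0.5571 0.2253 0.0212] 36
top pin 0.23 [358. 163.] 329 z [0.027 0.079 0.138]
  topmean [ 0.6967 -0.2948  0.1465] 6
side jig 0.69 [267. 225.] 4325 z [0.012 0.038 0.061]
side jig 0.49 [274. 227.] 894 z [0.029 0.032 0.037]
side pin_block 0.55 [282. 319.] 827 z [0.005 0.038 0.042]
  topmean [0.4452 0.3129 0.0397] 443
side pin_block 0.54 [314. 166.] 499 z [0.006 0.044 0.059]
  topmean [ 0.5082 -0.2771  0.0562] 178
side pin 0.64 [284. 309.] 132 z [0.043 0.062 0.086]
  topmean [0.4466 0.3086 0.0837] 32
side pin 0.61 [338. 299.] 174 z [0.009 0.015 0.022]
  topmean [0.3502 0.212  0.0177] 94
side pin 0.46 [250. 279.] 182 z [0.007 0.015 0.021]
  topmean [0.559  0.2259 0.0181] 61
['top'] [ 0.5813  0.0303 -0.2655] 108.45882352941177
['side'] [ 0.5849  0.0278 -0.2628] 268.6705882352941
['top', 'side'] [ 0.5818  0.0295 -0.2659] 439.00392156862745
```

View pics/crop1.png

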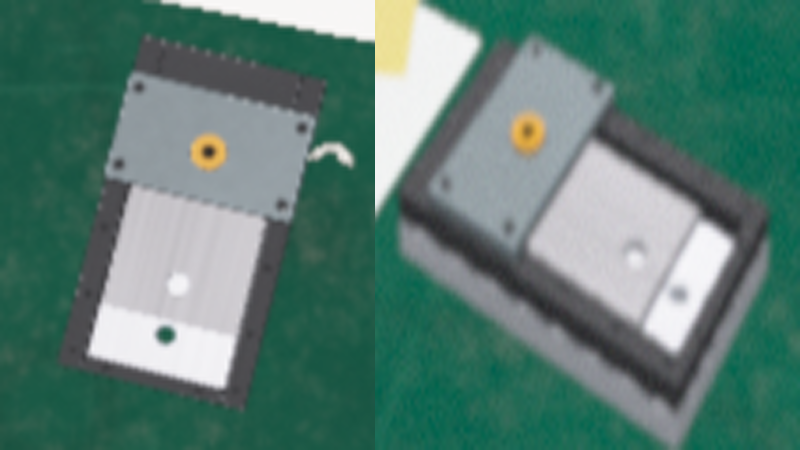

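The crop shows the white bed exposed in front of the plate. The dark bed hole is at crop (165,334) and the plate hole at (178,285). The front edge of the plate runs through about crop (170,322)

Run:
```python
from fit import *
c=lambda x,y:(190+x/3.75-.5+.133,150+y/3.75-.5+.133)
print("bed hole top",px2w("top",c(165,334),z=.025))
s=lambda x,y:(205+x/3.54-.36,185+y/5.625-.41)
print("bed hole side",px2w("side",s(679,294),z=.025))
for z in(.033,.039,.045): print("plate hole",z,px2w("top",c(178,285),z=z),px2w("side",s(636,256),z=z))
# plate profile along jig x from top intensities
x,y,a=.5815,.030,-.2655
im=np.load("top1.npz")["im"].astype(np.float32).mean(2);d=np.load("side1.npz")["d"];C=cloud("side",d)
for z in (.033,.043):
  row=[]
  for X in np.arange(-116,-20,3):
    v=[]
    for Y in(-40,-30,-20,20,30,40):
        w=[x+(np.cos(a)*X-np.sin(a)*Y)/1000,y+(np.sin(a)*X+np.cos(a)*Y)/1000,z];q=w2px("top",w)
        v.append(cv2.getRectSubPix(im,(1,1),tuple(map(float,q)))[0,0])
    row.append((int(X),int(np.mean(v))))
  print(z,row)
L=C-[x,y,0];X=np.cos(a)*L[...,0]+np.sin(a)*L[...,1];Y=-np.sin(a)*L[...,0]+np.cos(a)*L[...,1]
for lo,hi in((-110,-95),(-65,-20)):
    k=(X>lo/1e3)&(X<hi/1e3)&(abs(Y)<.035)&(d>0);print(lo,hi,np.median(C[...,2][k]),k.sum())
    dt=np.load("top1.npz")["d"]
D=np.load("top1.npz")["d"];C=cloud("top",D);L=C-[x,y,0];X=np.cos(a)*L[...,0]+np.sin(a)*L[...,1];Y=-np.sin(a)*L[...,0]+np.cos(a)*L[...,1]
for lo,hi in((-110,-95),(-65,-20)):
    k=(X>lo/1e3)&(X<hi/1e3)&(abs(Y)<.035)&(D>0);print("top",np.median(C[...,2][k]),k.sum())
k=(X>.02)&(X<.08)&(abs(Y)<.06);print("bridge",np.median(C[...,2][k]))
```

```text
bed hole top [0.49913926 0.05264231 0.025     ]
bed hole side [ 0.22807492 -0.0281946   0.025     ]
plate hole 0.033 [0.53472105 0.04220124 0.033     ] [ 0.26243298 -0.03639587  0.033     ]
plate hole 0.039 [0.53436487 0.0419145  0.039     ] [ 0.26271773 -0.02962145  0.039     ]
plate hole 0.045 [0.53400869 0.04162777 0.045     ] [ 0.26300248 -0.02284704  0.045     ]
0.033 [(-116, 113), (-113, 199), (-110, 236), (-107, 240), (-104, 240), (-101, 240), (-98, 241), (-95, 241), (-92, 241), (-89, 241), (-86, 241), (-83, 241), (-80, 241), (-77, 233), (-74, 214), (-71, 204), (-68, 203), (-65, 203), (-62, 203), (-59, 203), (-56, 203), (-53, 203), (-50, 203), (-47, 202), (-44, 202), (-41, 202), (-38, 202), (-35, 202), (-32, 202), (-29, 202), (-26, 201), (-23, 201)]
0.043 [(-116, 114), (-113, 198), (-110, 236), (-107, 240), (-104, 240), (-101, 240), (-98, 240), (-95, 241), (-92, 241), (-89, 241), (-86, 241), (-83, 241), (-80, 240), (-77, 232), (-74, 212), (-71, 204), (-68, 203), (-65, 203), (-62, 203), (-59, 203), (-56, 203), (-53, 203), (-50, 202), (-47, 202), (-44, 202), (-41, 202), (-38, 202), (-35, 202), (-32, 202), (-29, 202), (-26, 201), (-23, 201)]
-110 -95 0.024900241874439403 55
-65 -20 0.03220374488408808 299
top 0.024842591278605407 135
top 0.032815444186703666 418
bridge 0.05903446708675165
```

Emit:
move_arm([
  [[0,-32.4,-23.8,0,0],[1,-64.8,-47.6,0,0],[1,-97.2,-71.4,0,0],[1,-129.6,-95.2,0,0],[1,-162,-119,0,0]],
], force=20)

```text
time_s: 1.52
position: [0.3124, 0.3989, 0.2227]
tool_rot: [3.141, 0.0, 2.805]
ft_force: [0.4, -0.7, 0.0]
gripper_width: 0.0578
gripper_force: 0.0
```

Emit:
move_arm([
  [[1,-32.4,-23.8,0,0],[1,-64.8,-47.6,0,0],[1,-97.2,-71.4,0,0],[1,-129.6,-95.2,0,0],[1,-162,-119,0,0]],
])

```text
time_s: 1.93
position: [0.4261, 0.2328, 0.2229]
tool_rot: [3.141, 0.001, 2.805]
ft_force: [0.4, 0.8, -0.3]
gripper_width: 0.0246
gripper_force: 0.0
```

Emit:
move_arm([
  [[1,-32.4,-23.8,0,0],[1,-64.8,-47.6,0,0],[1,-97.2,-71.4,0,0],[1,-129.6,-95.2,0,0],[1,-162,-119,0,-0.07]],
])

```text
time_s: 2.35
position: [0.5398, 0.0669, 0.2229]
tool_rot: [3.141, 0.001, 2.874]
ft_force: [0.4, 0.4, 0.1]
gripper_width: 0.0001
gripper_force: 0.0
```

Emit:
move_arm([
  [[1,-29.4,-24.6,0,0],[1,-29.4,-24.6,40,0],[1,-29.4,-24.6,80,0],[1,-29.4,-24.6,120,0],[1,-29.4,-24.6,155,0]],
])

```text
time_s: 2.77
position: [0.5603, 0.0368, 0.065]
tool_rot: [-3.141, -0.001, 2.874]
ft_force: [-0.6, -0.1, -0.1]
gripper_width: 0.0007
gripper_force: 0.0
```

Emit:
move_arm([
  [[1,0,0,10,0],[1,0,0,14,0],[1,0,0,17,0],[1,0,0,17,0]],
])

```text
time_s: 3.1
position: [0.5621, 0.0374, 0.0529]
tool_rot: [3.141, 0.003, 2.875]
ft_force: [-0.3, -0.4, -0.1]
gripper_width: 0.0002
gripper_force: 0.0
```

Emit:
move_arm([
  [[1,0,0,2,0],[1,0,0,4,0],[1,0,0,6,0],[1,0,0,7,0],[1,0,0,7,0]],
])

```text
time_s: 3.52
position: [0.5609, 0.0373, 0.0437]
tool_rot: [-3.142, 0.0, 2.875]
ft_force: [-0.5, -0.0, 0.1]
gripper_width: 0.0006
gripper_force: 0.0
```

Emit:
move_arm([
  [[1,0,0,1,0],[1,0,0,2,0],[1,0,0,2,0]],
])

```text
time_s: 3.77
position: [0.5607, 0.0373, 0.0414]
tool_rot: [-3.141, -0.0, 2.875]
ft_force: [0.3, -0.8, 0.1]
gripper_width: 0.0006
gripper_force: 0.0
```

Emit:
move_arm([
  [[1,0,0,1,0],[1,0,0,2,0],[1,0,0,3,0],[1,0,0,3,0]],
])

```text
time_s: 4.1
position: [0.5607, 0.0373, 0.0383]
tool_rot: [-3.141, -0.0, 2.875]
ft_force: [0.2, -0.9, 0.1]
gripper_width: 0.0005
gripper_force: 0.0
```

Emit:
move_arm([
  [[1,0,0,1,0],[1,0,0,2,0],[1,0,0,2,0]],
])

```text
time_s: 4.35
position: [0.5608, 0.0373, 0.0364]
tool_rot: [-3.142, -0.0, 2.875]
ft_force: [-0.3, -0.1, -0.7]
gripper_width: 0.0003
gripper_force: 0.0
```

Emit:
move_arm([
  [[1,0,0,0.7,0],[1,0,0,1.4,0],[1,0,0,1.4,0]],
])

```text
time_s: 4.6
position: [0.5608, 0.0373, 0.0351]
tool_rot: [-3.142, -0.0, 2.875]
ft_force: [0.0, 0.2, 0.4]
gripper_width: 0.0004
gripper_force: 0.0
```

Emit:
move_arm([
  [[1,0,0,0.5,0],[1,0,0,1,0],[1,0,0,1,0]],
])

```text
time_s: 4.85
position: [0.5608, 0.0372, 0.0341]
tool_rot: [-3.142, -0.0, 2.875]
ft_force: [1.2, -0.2, -0.0]
gripper_width: 0.0007
gripper_force: 0.0
```

Emit:
move_arm([
  [[1,0,0,0.5,0],[1,0,0,1,0],[1,0,0,1,0]],
])

```text
time_s: 5.1
position: [0.5608, 0.0373, 0.0331]
tool_rot: [-3.142, -0.0, 2.875]
ft_force: [-0.5, -0.3, 0.2]
gripper_width: 0.0003
gripper_force: 0.0
```

Emit:
move_arm([
  [[1,0,0,0.3,0],[1,0,0,0.5,0],[1,0,0,0.5,0]],
])

```text
time_s: 5.35
position: [0.5609, 0.0373, 0.0329]
tool_rot: [3.142, 0.0, 2.875]
ft_force: [-0.2, -0.7, 1.3]
gripper_width: 0.0006
gripper_force: 0.5
```

Emit:
move_arm([
  [[1,0,0,0.5,0],[1,0,0,0.5,0]],
])

```text
time_s: 5.52
position: [0.5609, 0.0373, 0.0326]
tool_rot: [3.141, 0.0, 2.875]
ft_force: [-1.8, 0.4, 2.7]
gripper_width: 0.0007
gripper_force: 1.5
```

Emit:
move_arm([
  [[1,0,0,0.5,0],[1,0,0,0.5,0]],
])

```text
time_s: 5.68
position: [0.5609, 0.0373, 0.0323]
tool_rot: [3.141, 0.0, 2.875]
ft_force: [-2.8, -0.0, 5.3]
gripper_width: 0.0004
gripper_force: 2.6
```

Emit:
move_arm([
  [[1,0,0,1,0],[1,0,0,1.5,0],[1,0,0,1.5,0]],
])

```text
time_s: 5.93
position: [0.5609, 0.0374, 0.0317]
tool_rot: [3.141, 0.0, 2.875]
ft_force: [-6.3, 0.7, 9.0]
gripper_width: 0.0005
gripper_force: 4.8
```

Emit:
move_arm([
  [[1,1,0,0.5,0],[1,2,0,1,0],[1,3,0,1,0]],
])

```text
time_s: 6.18
position: [0.5607, 0.0375, 0.0318]
tool_rot: [3.141, 0.007, 2.875]
ft_force: [4.7, -1.3, 7.6]
gripper_width: 0.0002
gripper_force: 3.5
```

Emit:
move_arm([
  [[1,0,0,1,0],[1,0,0,1.5,0],[1,1,0,1.5,0],[1,2,0,1.5,0]],
])

```text
time_s: 6.52
position: [0.56, 0.0377, 0.0315]
tool_rot: [3.14, 0.01, 2.874]
ft_force: [5.2, -2.5, 9.7]
gripper_width: 0.0006
gripper_force: 4.6
```

Emit:
move_arm([
  [[1,0,0,1,0],[1,1,0,1.2,0],[1,2,0,1.2,0],[1,4,0,1.2,0]],
])

```text
time_s: 6.85
position: [0.5567, 0.0386, 0.031]
tool_rot: [3.14, 0.012, 2.874]
ft_force: [5.8, -3.5, 11.7]
gripper_width: 0.0005
gripper_force: 5.7
```

Emit:
move_arm([
  [[1,1.5,0,0.5,0],[1,3,0,0.5,0],[1,5,0,0.5,0],[1,7,0,0.5,0]],
])

```text
time_s: 7.18
position: [0.5499, 0.0405, 0.0305]
tool_rot: [3.14, 0.012, 2.874]
ft_force: [5.1, -2.1, 12.6]
gripper_width: 0.0002
gripper_force: 5.9
```

Run:
```python
from h import *
n="top"
im,d=robot.grab_frame(n); np.savez("top2.npz",im=im,d=d)
save("crop2.png",cv2.resize(im[150:270,190:290],(500,600),interpolation=cv2.INTER_CUBIC))
im,d=robot.grab_frame("side");save("side2.png",cv2.resize(im[185:265,205:325],(800,533),interpolation=cv2.INTER_CUBIC)); np.savez("side2.npz",im=im,d=d)
```

```text
(no output)
```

View pics/side2.png

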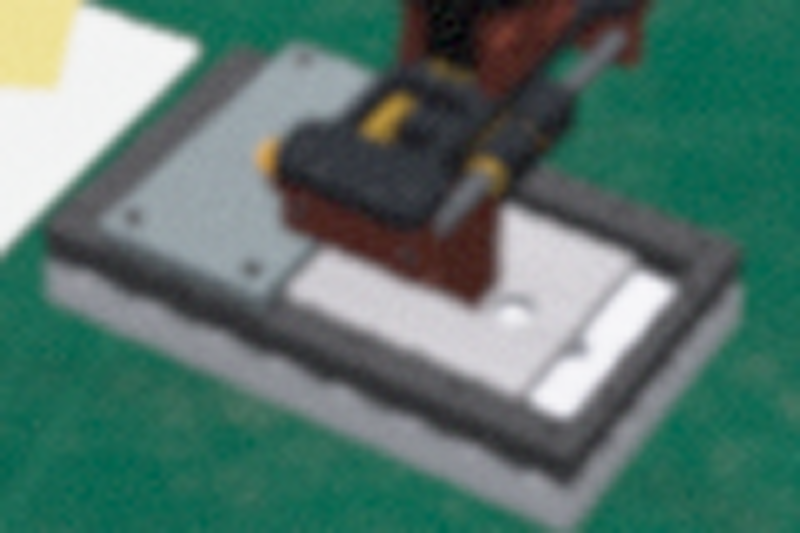

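The plate is moving with the fingers. Its front edge now covers part of the bed hole, at about (575,350), and the exposed bed strip is narrower.

Emit:
move_arm([
  [[1,2,0,0.2,0],[1,4,0,0.4,0],[1,6,0,0.4,0],[1,8,0,0.4,0],[1,10,0,0.4,0]],
])

```text
time_s: 7.7
position: [0.5401, 0.0432, 0.03]
tool_rot: [3.14, 0.012, 2.874]
ft_force: [5.6, -1.7, 11.2]
gripper_width: 0.0005
gripper_force: 5.7
```

Emit:
move_arm([
  [[1,2,0,0.1,0],[1,4,0,0.2,0],[1,6,0,0.2,0],[1,8,0,0.2,0],[1,10,0,0.2,0]],
])

```text
time_s: 8.12
position: [0.5303, 0.0459, 0.0295]
tool_rot: [3.14, 0.011, 2.874]
ft_force: [4.9, -3.4, 11.4]
gripper_width: 0.0004
gripper_force: 5.3
```

Emit:
move_arm([
  [[1,1,0,0.4,0],[1,2,0,0.7,0],[1,3,0,0.7,0],[1,4,0,0.7,0]],
])

```text
time_s: 8.45
position: [0.5266, 0.0469, 0.029]
tool_rot: [3.14, 0.012, 2.874]
ft_force: [4.7, -1.9, 11.8]
gripper_width: 0.0009
gripper_force: 5.8
```

Emit:
move_arm([
  [[1,1,0,0.2,0],[1,2,0,0.3,0],[1,2,0,0.3,0]],
])

```text
time_s: 8.7
position: [0.5245, 0.0475, 0.0287]
tool_rot: [3.14, 0.011, 2.874]
ft_force: [4.1, -2.7, 11.6]
gripper_width: 0.0008
gripper_force: 6.1
```

Run:
```python
from h import *
im,d=robot.grab_frame("side");save("side3.png",cv2.resize(im[185:265,205:325],(800,533),interpolation=cv2.INTER_CUBIC))
```

```text
(no output)
```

View pics/side3.png

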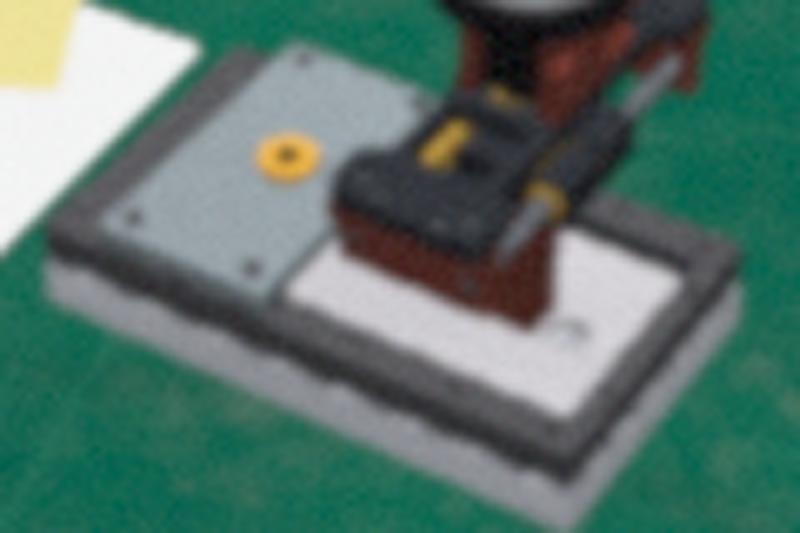

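The plate is almost home. Its hole is partly dark over the bed hole at (572,330), and a sliver of gap remains.

Emit:
move_arm([
  [[1,1,0,0.4,0],[1,2,0,0.6,0],[1,3,0,0.6,0],[1,3,0,0.6,0]],
])

```text
time_s: 9.08
position: [0.523, 0.048, 0.0288]
tool_rot: [3.14, 0.015, 2.874]
ft_force: [8.0, -3.6, 11.6]
gripper_width: 0.0004
gripper_force: 5.6
```

Emit:
move_arm([
  [[1,1,0,0.3,0],[1,2,0,0.3,0],[1,2,0,0.3,0]],
])

```text
time_s: 9.33
position: [0.5212, 0.0487, 0.0286]
tool_rot: [3.139, 0.015, 2.874]
ft_force: [8.4, -3.2, 12.4]
gripper_width: 0.0004
gripper_force: 5.7
```

Emit:
move_arm([
  [[1,0,0,-6,0],[1,0,0,-36,0],[1,0,0,-76,0],[0.5,0,0,-116,0],[0,0,0,-130,0]],
])

```text
time_s: 9.75
position: [0.5176, 0.0497, 0.16]
tool_rot: [3.139, 0.008, 2.875]
ft_force: [0.3, 0.0, 1.2]
gripper_width: 0.0103
gripper_force: 0.0
```

Run:
```python
from fit import *
from scipy.ndimage import map_coordinates
im,d=robot.grab_frame("side");np.savez("side4.npz",im=im,d=d)
im1,_=robot.grab_frame("top");np.savez("top4.npz",im=im1,d=_)
a=cv2.resize(im[185:265,205:325],(400,267),interpolation=cv2.INTER_CUBIC)
b=cv2.resize(im[285:345,250:320],(400,343),interpolation=cv2.INTER_CUBIC)[:333]
t=cv2.resize(im1[240:285,120:165],(400,400),interpolation=cv2.INTER_CUBIC)
t2=cv2.resize(im1[190:270,190:270],(200,200),interpolation=cv2.INTER_CUBIC)
l=np.vstack([a,b]);r=np.zeros((600,400,3),np.uint8);r[:400]=t;r[400:,:200]=t2
save("c4.png",np.hstack([l,r]));print(robot.observe()["position"])
```

```text
[0.51752492 0.04970462 0.15762074]
```

View pics/c4.png

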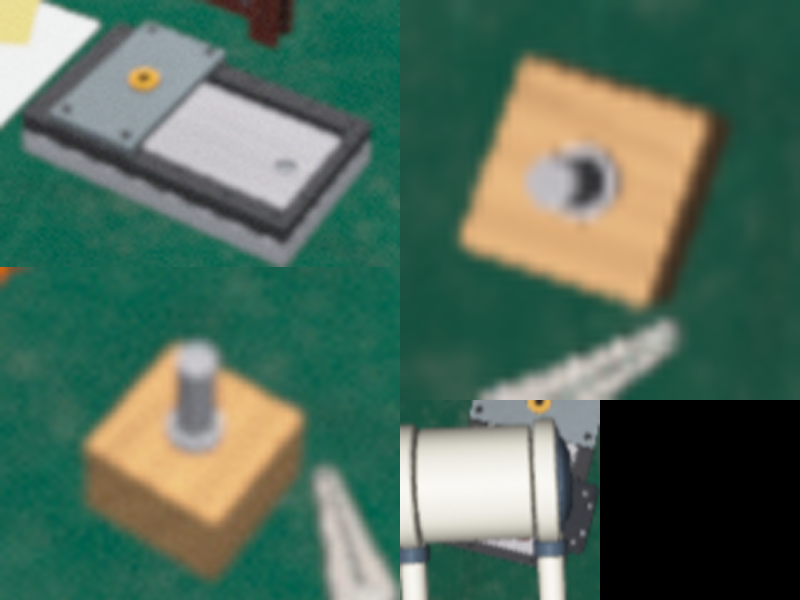

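The plate is home: no bright bed strip is left, and the hole at (285,166) shows dark where it lines up with the bed hole. In the top crop the pin stands upright with its top disc at (552,183) and collar at (583,181).

Run:
```python
from h import *
T=lambda x,y:(119.5+(x+.5)/8.889,239.5+(y+.5)/8.889)
S=lambda x,y:(249.5+(x+.5)/5.714,284.5+(y+.5)/5.717)
A=lambda x,y:(204.5+(x+.5)/3.333,184.5+(y+.5)/3.3375)
print("top pin",px2w("top",T(152,183),z=.085),"collar",px2w("top",T(183,181),z=.045))
print("side pin",px2w("side",S(198,88),z=.085),"collar",px2w("side",S(195,162),z=.045))
print("plate hole side",px2w("side",A(286,166),z=.033))
s=lambda x,y:(204.5+(x+.5)/3.5417,184.5+(y+.5)/5.625)
print("bed hole side before",px2w("side",s(679-375,294),z=.025), px2w("side",s(527-375,131),z=.065))
c=lambda x,y:(189.5+(x+.5)/3.75,149.5+(y+.5)/3.75)
print("bushing",px2w("top",c(208,152),z=.065))
```

```text
top pin [0.44509059 0.30532787 0.085     ] collar [0.44542519 0.30542305 0.045     ]
side pin [0.44736695 0.30515682 0.085     ] collar [0.44668681 0.30897746 0.045     ]
plate hole side [0.50004278 0.0532568  0.033     ]
bed hole side before [0.49949081 0.05426203 0.025     ] [0.63125178 0.01912132 0.065     ]
bushing [0.62879211 0.01773438 0.065     ]
```

Emit:
move_arm([
  [[-0.5,20,33,0,0],[-0.5,40,66,0,0],[-0.5,60,99,0,0],[-0.5,80,132,0,0],[-0.5,100,165,0,0]],
])

```text
time_s: 10.27
position: [0.4611, 0.2363, 0.1507]
tool_rot: [-3.14, -0.003, 2.874]
ft_force: [1.7, 0.0, -0.7]
gripper_width: 0.0516
gripper_force: 0.0
```

Emit:
move_arm([
  [[-0.5,20,33,0,0],[-0.5,36.6,63,0,0],[-0.5,36.6,63,20,0],[-0.5,36.6,63,40,0],[-0.5,36.6,63,40,0]],
])

```text
time_s: 10.68
position: [0.4409, 0.3048, 0.1063]
tool_rot: [-3.134, -0.007, 2.876]
ft_force: [-0.0, 0.1, -0.5]
gripper_width: 0.0658
gripper_force: 0.0
```

Run:
```python
from h import *
o=robot.observe();print(o["position"],o["tool_rot"],o["ft_force"],o["gripper_width"])
y=o["tool_rot"][2];d=np.array([.4458,.3057])-o["position"][:2]
print(d@[np.cos(y),np.sin(y)],d@[np.sin(y),-np.cos(y)])
```

```text
[0.44089174 0.30482321 0.1062778 ] [-3.13394348 -0.00715231  2.87645358] [-0.01591097  0.14224099 -0.49032093] 0.06583128025855953
-0.00450699050124363 0.0021323312405302727
```

Emit:
move_arm([
  [[-0.5,-4.5,2,0,0],[-0.5,-4.5,2,20,0],[-0.5,-4.5,2,40,0],[-0.5,-4.5,2,52,0],[-0.5,-4.5,2,52,0]],
])

```text
time_s: 11.1
position: [0.4479, 0.3051, 0.0587]
tool_rot: [-3.138, -0.003, 2.874]
ft_force: [-0.5, 0.4, -0.8]
gripper_width: 0.0663
gripper_force: 0.0
```

Run:
```python
from h import *
im,d=robot.grab_frame("side");
save("g1.png",cv2.resize(im[265:345,240:340],(750,600),interpolation=cv2.INTER_CUBIC))
o=robot.observe();print(o["position"],o["tool_rot"],o["ft_force"],o["gripper_width"])
y=o["tool_rot"][2];d=np.array([.4458,.3057])-o["position"][:2]
print(d@[np.cos(y),np.sin(y)],d@[np.sin(y),-np.cos(y)])
```

```text
[0.44847212 0.30554449 0.06047949] [-3.13968713e+00 -1.74234966e-03  2.87388578e+00] [-0.49665621 -0.69174009 -0.22347392] 0.06576996709742909
0.0026180730165422904 -0.0005568637468784112
```

View pics/g1.png

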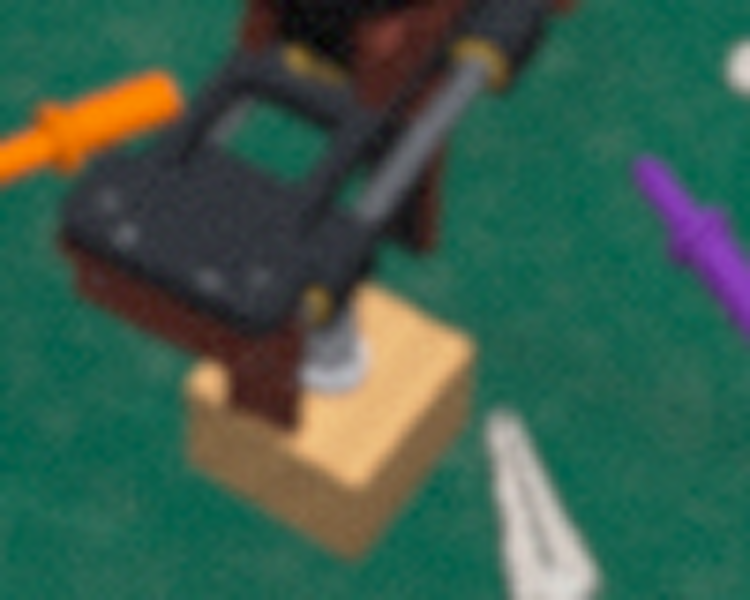

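The open fingers straddle the pin's grip, and the collar sits at (335,365) on the block. Next I lower to the grip height and close gently.

Emit:
move_arm([
  [[-0.5,2.5,0,5,0],[-0.5,2.5,0,9,0],[-0.5,2.5,0,9,0],[-0.5,2.5,0,9,0],[0,2.5,0,9,0]],
], force=20)

```text
time_s: 11.57
position: [0.4466, 0.3072, 0.0531]
tool_rot: [3.141, 0.001, 2.875]
ft_force: [0.8, -0.8, -0.7]
gripper_width: 0.0622
gripper_force: 0.0
```

Emit:
move_arm([
  [[0.3,0,0,0,0],[0.5,0,0,0,0],[1,0,0,0,0],[1,0,0,0,0],[1,0,0,0,0]],
])

```text
time_s: 11.98
position: [0.4464, 0.307, 0.0526]
tool_rot: [3.142, 0.0, 2.875]
ft_force: [0.6, -0.0, 0.1]
gripper_width: 0.0292
gripper_force: 0.0
```

Emit:
move_arm([
  [[1,0,0,0,0],[1,0,0,0,0],[1,0,0,0,0],[1,0,0,0,0]],
])

```text
time_s: 12.32
position: [0.4463, 0.307, 0.0525]
tool_rot: [-3.141, -0.0, 2.875]
ft_force: [-0.4, -0.5, 0.9]
gripper_width: 0.0155
gripper_force: 20.0
```

Emit:
move_arm([
  [[1,0,0,-8,0],[1,0,0,-25,0],[1,0,0,-45,0],[1,0,0,-65,0],[1,0,0,-75,0]],
])

```text
time_s: 12.73
position: [0.4471, 0.3075, 0.1309]
tool_rot: [3.139, 0.003, 2.875]
ft_force: [0.5, -0.2, 0.5]
gripper_width: 0.0155
gripper_force: 20.0
```

Emit:
move_arm([
  [[1,-10,-20,0,0],[1,-25,-49,0,0],[1,-40,-78,0,0],[1,-55,-107,0,0],[1,-70,-136,0,0]],
])

```text
time_s: 13.15
position: [0.478, 0.1561, 0.1276]
tool_rot: [3.142, 0.0, 2.875]
ft_force: [0.3, -0.1, -1.4]
gripper_width: 0.0157
gripper_force: 20.0
```

Emit:
move_arm([
  [[1,-15,-29,0,0],[1,-30,-58,0,0],[1,-42,-80,0,0],[1,-48,-95,0,0],[1,-48,-95,0,0]],
])

```text
time_s: 13.57
position: [0.4995, 0.0502, 0.1274]
tool_rot: [-3.14, 0.0, 2.871]
ft_force: [-0.2, -0.4, -0.8]
gripper_width: 0.0157
gripper_force: 20.0
```

Emit:
move_arm([
  [[1,0,0,10,0],[1,0,0,10,0],[1,0,0,10,0]],
])

```text
time_s: 13.82
position: [0.4985, 0.0541, 0.1163]
tool_rot: [-3.141, -0.002, 2.876]
ft_force: [-0.8, 0.1, -0.9]
gripper_width: 0.0159
gripper_force: 20.0
```

Run:
```python
from h import *
im,d=robot.grab_frame("side");
save("g2.png",cv2.resize(im[165:265,235:335],(600,600),interpolation=cv2.INTER_CUBIC))
o=robot.observe();print(o["position"],o["tool_rot"],o["ft_force"],o["gripper_width"])
y=o["tool_rot"][2];d=np.array([.4995,.0530])-o["position"][:2]
print(d@[np.cos(y),np.sin(y)],d@[np.sin(y),-np.cos(y)])
p=o["position"]
for z in(-.0435,-.0125,-.0075): print(z,(w2px("side",[p[0],p[1],p[2]+z])-[234.5,164.5])*6)
```

```text
[0.49874005 0.05411829 0.11681572] [-3.14144820e+00 -1.37161696e-03  2.87629942e+00] [ 0.50226569  0.74283851 -1.06835338] 0.015318481146162521
-0.0010265690691529784 -0.0008799143495745336
-0.0435 [340.77568572 353.67134264]
-0.0125 [342.92469543 299.62272434]
-0.0075 [343.27845555 290.72548874]
```

View pics/g2.png

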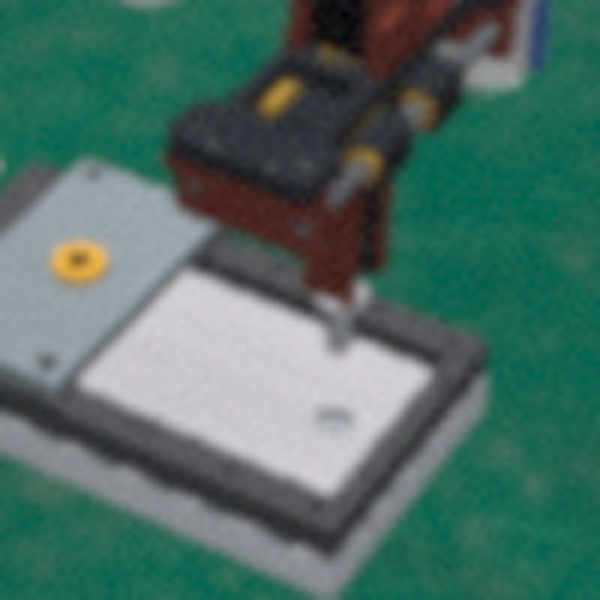

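The pin hangs upright with its tip at (340,348), just above the plate hole at (336,418). I correct by 1 mm and lower.

Emit:
move_arm([
  [[1,-1,-1,10,0],[1,-1,-1,20,0],[1,-1,-1,30,0],[1,-1,-1,36,0],[1,-1,-1,36,0]],
])

```text
time_s: 14.28
position: [0.4987, 0.0519, 0.0789]
tool_rot: [-3.14, -0.004, 2.875]
ft_force: [0.2, 0.3, -0.8]
gripper_width: 0.0158
gripper_force: 20.0
```

Emit:
move_arm([
  [[1,0,0,1,0],[1,0,0,2,0],[1,0,0,2,0]],
])

```text
time_s: 14.53
position: [0.5002, 0.0518, 0.0798]
tool_rot: [3.141, 0.001, 2.875]
ft_force: [-0.1, 0.5, -1.0]
gripper_width: 0.0159
gripper_force: 20.0
```

Run:
```python
from h import *
im,d=robot.grab_frame("side");
save("g3.png",cv2.resize(im[195:255,260:320],(600,600),interpolation=cv2.INTER_CUBIC))
o=robot.observe();print(o["position"],o["tool_rot"],o["ft_force"],o["gripper_width"])
p=o["position"]
print((w2px("side",[.4995,.053,.033])-[259.5,194.5])*10,(w2px("side",[p[0],p[1],p[2]-.0435])-[259.5,194.5])*10)
```

```text
[0.50022807 0.05181225 0.07998574] [3.14139689e+00 7.39962789e-04 2.87470107e+00] [-0.21853897  0.26520641 -0.2755598 ] 0.015433258889845047
[311.81275441 398.64716118] [310.70096484 385.59930375]
```

View pics/g3.png

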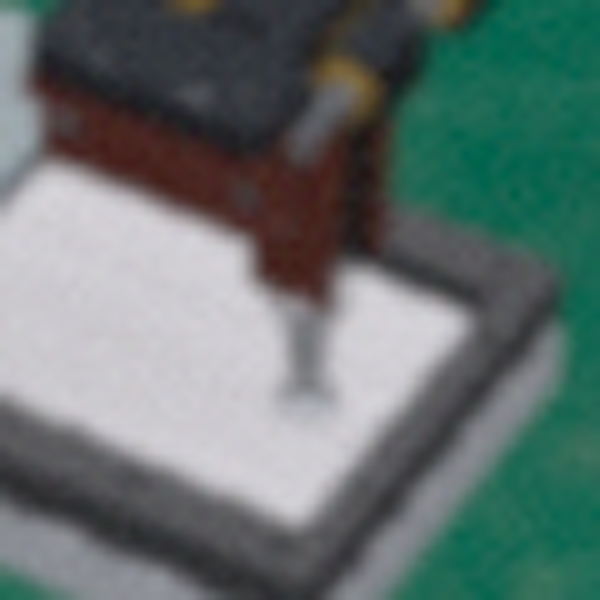

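The tip at (306,388) is entering the hole at (308,398). I shift 1 mm and lower slowly, watching the force.

Emit:
move_arm([
  [[1,1,1,2,0],[1,1,1,4,0],[1,1,1,6,0],[1,1,1,8,0],[1,1,1,8,0]],
])

```text
time_s: 15.0
position: [0.4989, 0.0531, 0.0709]
tool_rot: [-3.141, -0.001, 2.875]
ft_force: [1.0, 0.0, -0.5]
gripper_width: 0.0153
gripper_force: 20.0
```

Emit:
move_arm([
  [[1,0,0,2,0],[1,0,0,4,0],[1,0,0,6,0],[1,0,0,6,0]],
])

```text
time_s: 15.33
position: [0.499, 0.053, 0.0649]
tool_rot: [-3.141, -0.001, 2.875]
ft_force: [-0.2, 0.9, -0.9]
gripper_width: 0.0158
gripper_force: 20.0
```

Emit:
move_arm([
  [[1,0,0,2,0],[1,0,0,4,0],[1,0,0,6,0],[1,0,0,6,0]],
])

```text
time_s: 15.67
position: [0.499, 0.053, 0.0589]
tool_rot: [-3.141, -0.001, 2.875]
ft_force: [0.4, -0.0, -1.5]
gripper_width: 0.0159
gripper_force: 20.0
```

Emit:
move_arm([
  [[1,0,0,2,0],[1,0,0,4,0],[1,0,0,6,0],[1,0,0,6,0]],
])

```text
time_s: 16.0
position: [0.499, 0.053, 0.0529]
tool_rot: [-3.141, -0.001, 2.875]
ft_force: [0.5, -0.4, -0.2]
gripper_width: 0.0155
gripper_force: 20.0
```

Emit:
move_arm([
  [[1,0,0,1,0],[1,0,0,2,0],[1,0,0,3,0],[1,0,0,3,0]],
])

```text
time_s: 16.33
position: [0.4992, 0.0531, 0.0503]
tool_rot: [-3.141, -0.0, 2.875]
ft_force: [-0.0, 0.1, -1.0]
gripper_width: 0.0157
gripper_force: 20.0
```

Emit:
move_arm([
  [[1,0,0,1,0],[1,0,0,2,0],[1,0,0,2,0]],
])

```text
time_s: 16.58
position: [0.4992, 0.0531, 0.0483]
tool_rot: [-3.142, -0.0, 2.875]
ft_force: [0.4, -0.5, -0.8]
gripper_width: 0.0157
gripper_force: 20.0
```

Emit:
move_arm([
  [[1,0,0,0.5,0],[1,0,0,1,0],[1,0,0,1,0]],
])

```text
time_s: 16.83
position: [0.4992, 0.0531, 0.0475]
tool_rot: [-3.142, -0.0, 2.875]
ft_force: [-0.3, -0.2, 0.1]
gripper_width: 0.0158
gripper_force: 20.0
```

Emit:
move_arm([
  [[1,0,0,0.5,0],[1,0,0,1,0],[1,0,0,1,0]],
])

```text
time_s: 17.08
position: [0.4992, 0.0531, 0.0464]
tool_rot: [-3.142, -0.0, 2.875]
ft_force: [-0.1, 0.1, -1.5]
gripper_width: 0.0159
gripper_force: 20.0
```

Emit:
move_arm([
  [[1,0,0,0.5,0],[1,0,0,1,0],[1,0,0,1,0]],
])

```text
time_s: 17.33
position: [0.4992, 0.0531, 0.0454]
tool_rot: [-3.142, -0.0, 2.875]
ft_force: [0.2, -0.4, -0.4]
gripper_width: 0.0157
gripper_force: 20.0
```

Emit:
move_arm([
  [[1,0,0,0.4,0],[1,0,0,0.7,0],[1,0,0,0.7,0]],
])

```text
time_s: 17.58
position: [0.4992, 0.0531, 0.0447]
tool_rot: [-3.142, -0.0, 2.875]
ft_force: [-0.1, -0.8, -0.6]
gripper_width: 0.0157
gripper_force: 20.0
```

Emit:
move_arm([
  [[1,0,0,0.4,0],[1,0,0,0.7,0],[1,0,0,0.7,0]],
])

```text
time_s: 17.83
position: [0.4993, 0.0531, 0.0441]
tool_rot: [3.142, 0.0, 2.875]
ft_force: [-0.6, 0.4, -0.2]
gripper_width: 0.0155
gripper_force: 20.0
```

Emit:
move_arm([
  [[1,0,0,0.4,0],[1,0,0,0.6,0],[1,0,0,0.6,0]],
])

```text
time_s: 18.08
position: [0.4993, 0.0531, 0.0437]
tool_rot: [3.142, 0.0, 2.875]
ft_force: [-0.4, 0.1, 0.1]
gripper_width: 0.0154
gripper_force: 20.0
```

Emit:
move_arm([
  [[1,0,0,0.4,0],[1,0,0,0.6,0],[1,0,0,0.6,0]],
])

```text
time_s: 18.33
position: [0.4993, 0.0531, 0.0433]
tool_rot: [3.141, 0.0, 2.875]
ft_force: [-1.2, 0.7, 3.8]
gripper_width: 0.0158
gripper_force: 20.0
```

Emit:
move_arm([
  [[1,0,0,0.4,0],[1,0,0,0.6,0],[1,0,0,0.6,0]],
])

```text
time_s: 18.58
position: [0.4995, 0.0531, 0.0431]
tool_rot: [3.141, 0.001, 2.875]
ft_force: [-1.8, -0.2, 5.9]
gripper_width: 0.0154
gripper_force: 20.0
```

Contact: the collar is seated. I ease off and open part way so the fingers clear the rails.

Emit:
move_arm([
  [[1,0,0,-0.8,0],[0.6,0,0,-0.8,0],[0.4,0,0,-0.8,0],[0.2,0,0,-0.8,0],[0.2,0,0,-0.8,0]],
])

```text
time_s: 19.0
position: [0.4991, 0.053, 0.0427]
tool_rot: [-3.141, -0.0, 2.875]
ft_force: [-0.2, 0.3, -0.2]
gripper_width: 0.0335
gripper_force: 0.0
```

Emit:
move_arm([
  [[0.2,0,0,0,0],[0.2,0,0,0,0],[0.2,0,0,-5,0],[0.2,0,0,-15,0],[0.2,0,0,-30,0]],
])

```text
time_s: 19.42
position: [0.4985, 0.053, 0.0729]
tool_rot: [-3.141, -0.002, 2.875]
ft_force: [1.0, -0.3, 0.6]
gripper_width: 0.0351
gripper_force: 0.0
```

Emit:
move_arm([
  [[0.2,0,0,-30,0],[0.2,0,0,-65,0],[0.2,0,0,-100,0],[0.2,0,0,-120,0],[0.2,0,0,-120,0]],
])

```text
time_s: 19.83
position: [0.5013, 0.0532, 0.2006]
tool_rot: [3.138, 0.01, 2.875]
ft_force: [1.0, 0.6, -0.2]
gripper_width: 0.0355
gripper_force: 0.0
```

Run:
```python
from h import *
im,d=robot.grab_frame("side");
save("g4.png",cv2.resize(im[165:265,215:335],(720,600),interpolation=cv2.INTER_CUBIC))
C=cloud("side",d);m=(np.hypot(C[...,0]-.4995,C[...,1]-.053)<.012)&(d>0)&(C[...,2]<.09);print(np.percentile(C[m][:,2],[50,98]))
o=robot.observe();print(o["position"],o["gripper_width"])
```

```text
[0.05308515 0.07703104]
[0.50063817 0.05314196 0.19740637] 0.0355948610201984
```

View pics/g4.png

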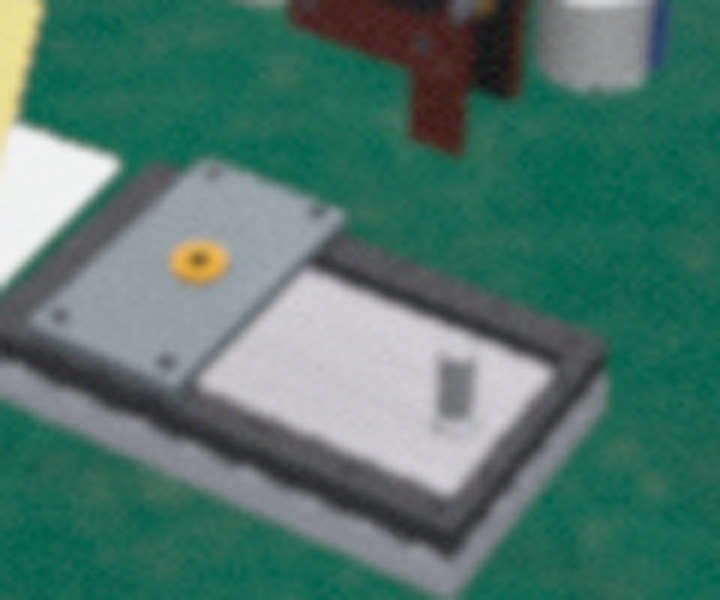

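The pin stands upright in the hole at (455,390) with its collar flat on the plate. Its top is at about 0.077 m, which fits a seated pin, and the gripper is clear.

```bash
python3 -c "
from rig import robot
print(robot.sign_off())"
```

```text
the job is handed in; nothing more can be done
None
```

I dragged the plate home against the fence with about 12 N of pressure, seated the pin through it with its collar on the plate, and released it; the job was handed in at about 20 s of the 58 s limit.

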